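# Make up a service kit and book it out at the spring-return switch

### The arm

A 6-joint arm with a two-finger parallel gripper is mounted at the origin on the work surface. World frame = base frame: x ahead of the robot, y to its left, z up, the work surface at z = 0. Lengths are in m, angles in rad, forces in N, time in s.
With the tool pointing down it reaches from about 0.4 to 0.825 m from the base axis. Payload 7 kg.
Tool frame: the origin (TCP) lies at the very end of the fingers, on their centre line; the grasp point (between the pads) lies ctrl.grip_depth behind it (ctrl.grip_depth is the distance from the TCP to the grasp point, in m); z points along the fingers, y is the line along which they close (so a half turn about z gives the same grasp; the last joint's range is limited). The gripper opens to 85 mm and grips with 20 to 120 N. Pads are 22 mm wide; open, the fingers measure 114 mm over their backs; the gripper's body (76 mm by 85 mm) begins 54 mm behind the grasp point. The pads swing forward as they close: fully open they stand 13 mm farther back than shut.
Start: joints at [1.509, 0.359, 0.012, 0, -1.224, -0.288], TCP at [0.231, 0.634, 0.231] pointing down, gripper open.
Joint ranges: [-3.07, 3.07], [-1.43, 2.12], [-1.02, 1.25], [-3.03, 1.67], [-3.05, -0], [-3.03, 3.03]. Speed limits (rad/s): [2.39, 2.39, 3.01, 3.14, 3.14, 3.14].

### API

Orientations are given as a unit quaternion [w, x, y, z].
In Python, from rig import ctrl gives the robot as it stands. Calls block until the motion is done:
- ctrl.move_to(position, orientation): joint-space move of the TCP to a pose.
- ctrl.servo_line(position, frame=None, feed=0.15): straight line of the TCP; frame=None keeps the orientation; feed is the mean speed in m/s.
- ctrl.move_j(angles): joint-space move.
- ctrl.ungrasp() and ctrl.gripper_close(grip_force=None): open the fingers fully, or close them until they stop; grip_force is the grip in N (None keeps the last).
- ctrl.dwell(seconds).
- ctrl.ik(position, orientation): joint angles nearest the present ones, or None.
- ctrl.get_state(): the state.
- ctrl.get_image(name): name is "scene" or "top" or "wrist"; returns a dict with "img" (400x640x3 uint8, red, green, blue), "fx", "fy", "cx", "cy" (pixels), "cam_to_world" (4x4, takes a point from camera to world coordinates). Camera axes: x right, y down, z forward; pixel columns grow to the right and rows downward; lengths in m; the calibration is good to about 2 mm. A picture is of the moment at which its call begins. There is no depth.
A pose or a line that the arm cannot do raises ctrl.Unreachable and nothing moves.
- ctrl.finish_job(): hands the job in; it is judged then, once.
The state is a dict: "time_s": time; "q": joint angles; "joint_vel": joint speeds; "tau": joint torques, N m; "eef_pos": TCP position; "ee_rot": TCP orientation; "force": force on the tool from outside, world axes, zero at the start; "torque": the same for the moment, N m; "opening": opening from 0.0 (shut) to 1.0 (fully open); "grip_force": force on a finger pad.
Only numpy, scipy, OpenCV 4.12 (cv2) and the standard library are available. Lean on these libraries where they do the work, as an engineer would, in place of code of your own. Each camera call takes 0.05 s, during which the arm holds its last target. There are 200 camera calls.

### The job

Make up the service kit in the red crate: the green filter carton flat on the crate's floor, then the white divider plate over it, lying flat on the crate's two ledges with its black tab up, then the blue spark-plug carton lying on the divider. When the kit is packed, book it out on the slanted switch panel: twist the yellow switch clockwise all the way to its stop, keep it there for about a second, and let it spring back. Leave the red switch and the other things on the bench alone.

Things in the scene. Friction and masses are not known exactly. Their poses are not given: they have to be found in the camera images.
- crate: Red open crate, fixed, outside 130 (x) x 200 (y) x 70 mm high, walls and floor 5 mm. Origin: centre of its underside; z up, y along its long side. Along each short end inside (+y, -y) stands a ledge 14 mm wide, 120 mm long, top 55 mm above the underside (15 mm below the rim). Free floor between the ledges: 120 (x) x 162 (y) mm.
- filter_center (a point): Green filter carton with a paper label, loose, 66 (x) x 50 (y) x 45 mm high; point at its centre, 22.5 mm above its underside; z up. About 0.2 kg. Starts in a row of three cartons nearest the robot, in any order.
- plugs_center (a point): Blue spark-plug carton with a yellow label, loose, 80 (x) x 34 (y) x 30 mm high; point at its centre, 15 mm above its underside; z up. About 0.15 kg. Starts in the row of three cartons.
- divider_center (a point): White divider plate, loose, 110 (x) x 178 (y) x 5 mm, 0.16 kg; point at the plate's centre, 2.5 mm above its underside; z up. A black grip tab stands in its middle: 44 mm long (x), 12 mm thick (y), top 37 mm above the underside. It fits the crate, long side along long side, either way round, with 5 mm to spare, and rests on the ledges. Starts flat on the bench behind the carton row.
- panel: Grey switch box on a foot, fixed, 190 mm wide; origin at the centre of its underside, z up, -x to the front. Its face, 105 x 190 mm, is tilted 25 degrees from level, looking up and to the front (towards the robot side); the middle of the face is 95 mm above the bench. It carries two switches, their axes square to the face.
- yellow_grip (a point): Yellow switch on the panel: a bar 42 mm long (this frame's x), 14 mm thick (y), from 8 to 44 mm above the panel's face, on a black disc of 21 mm radius. Point on its axis, 32 mm above the face; z along the axis, out of the face. The frame turns with the switch; at rest the bar runs straight up and down the slope.
- yellow_switch (a joint): Angle of the yellow switch: 0 at rest, grows as it is turned clockwise (seen looking at the face), stop at 1.2 rad. A spring turns it back to 0 when let go: 0.035 N m at rest, about 0.12 N m at the stop.
- red_grip (a point): Red switch on the panel, same shape and spring, its axis 94 mm from the yellow one's, to the right as the robot looks at it; not to be turned. Point as for the yellow one.
- red_switch (a joint): Angle of the red switch: 0 at rest, 1.2 rad at its stop.
- pads_center (a point): Brown brake-pad carton with a black label, 70 x 50 x 40 mm high, the third of the row; centre. Stays on the bench.
- spray_center (a point): Grey spray can, diameter 48 mm, 145 mm high; point half-way up. Bystander.
- jar_center (a point): Amber jar, diameter 60 mm, 85 mm high; point half-way up. Bystander.
- tin_center (a point): Steel tin, diameter 60 mm, 40 mm high; centre. Bystander.
- driver_grip (a point): Screwdriver with orange handle, 170 mm long, lying; point on its handle. Bystander.
- sprocket: Aluminium chain sprocket lying flat, diameter 145 mm, 8 mm thick; origin at the centre of its underside. Bystander.
- tape: Orange ring of tape lying flat, outer diameter 90 mm, 25 mm high; origin at the centre of its underside. Bystander.

How it is judged:
By the outcome, as a careful person would: the job done as asked, in the order asked, and still so for the second after the job is handed in, with the robot touching nothing.
It also fails if it takes over 72 s, if anything falls off the work surface, if the arm or the gripper's body presses on something with over 40 N, if the wrist force passes 120 N, or if a joint passes its speed limit or range.

## Working session

There is one attempt and no reset: what is moved stays moved. The work goes in short steps, each a Python script; the robot and the scene stay as the last script left them, time stands still between calls to the robot, and variables do not carry over. Pictures are saved under pics/ and viewed, at most 10 in all, crops included, and the job is handed in when it is done.

```bash
ls; mkdir -p pics; cat > h.py <<'E'
import numpy as np, cv2, json
from rig import ctrl
def snap(name, tag):
    d=ctrl.get_image(name); cv2.imwrite(f'pics/{tag}.png', d['img'][:,:,::-1])
    np.savez(f'pics/{tag}.npz', **{k:np.array(v) for k,v in d.items()}); return d
def load(tag): return np.load(f'pics/{tag}.npz')
def ray(d,u,v):
    T=d['cam_to_world']; r=T[:3,:3]@np.array([(u-d['cx'])/d['fx'],(v-d['cy'])/d['fy'],1.]); return T[:3,3],r/np.linalg.norm(r)
def onz(d,u,v,z):
    o,r=ray(d,u,v); return o+r*(z-o[2])/r[2]
def tri(*a):  # (d,u,v)...
    A=np.zeros((3,3));b=np.zeros(3);R=[]
    for d,u,v in a:
        o,r=ray(d,u,v);P=np.eye(3)-np.outer(r,r);A+=P;b+=P@o;R.append((o,P))
    x=np.linalg.solve(A,b); return x,max(np.linalg.norm(P@(x-o)) for o,P in R)
def proj(d,p):
    T=np.linalg.inv(d['cam_to_world']); c=T[:3,:3]@p+T[:3,3]; return c[0]/c[2]*d['fx']+d['cx'],c[1]/c[2]*d['fy']+d['cy']
E
python3 - <<'E'
from h import *
for n in ('scene','top','wrist'):
    d=snap(n,n+'0'); print(n,d['fx'],d['cx'],d['cy'],np.round(d['cam_to_world'],3).tolist())
print(ctrl.get_state(), ctrl.grip_depth)
a,b=[cv2.imread(f'pics/{n}0.png') for n in('scene','top')]
E
```

```text
pics
scene 487.4275676200971 324.30753916903427 201.14281443980457 [[-0.152, 0.844, -0.515, 1.272], [0.988, 0.134, -0.072, 0.104], [0.008, -0.52, -0.854, 1.283], [0.0, 0.0, 0.0, 1.0]]
top 375.62957795544526 322.15446635342823 197.53205625299566 [[-0.022, -0.998, 0.064, 0.484], [-1.0, 0.023, 0.006, -0.002], [-0.008, -0.063, -0.998, 1.231], [0.0, 0.0, 0.0, 1.0]]
wrist 282.355554726375 318.2258132390486 202.95137607175278 [[-0.343, -0.893, -0.291, 0.307], [-0.939, 0.327, 0.105, 0.606], [0.002, 0.309, -0.951, 0.372], [0.0, 0.0, 0.0, 1.0]]
{'time_s': 0.15, 'q': array([ 1.50912621e+00,  3.59269752e-01,  1.13265713e-02, -2.48129867e-04,
       -1.22407823e+00, -2.88092823e-01]), 'joint_vel': array([-0.00184158, -0.00152737,  0.00101516,  0.00100525, -0.00062023,
       -0.00013003]), 'tau': array([-8.95457051e-04, -5.83877671e+01,  2.93650836e+01,  6.94048896e+00,
       -4.31785185e-03, -2.30137317e-06]), 'eef_pos': array([0.23121525, 0.63381751, 0.23057433]), 'ee_rot': array([ 6.21799496e-04,  9.84739629e-01, -1.74032971e-01, -4.67108948e-05]), 'force': array([-0.66519571, -0.31227464, -0.09721751]), 'torque': array([ 0.05312636, -0.0165965 , -0.00475893]), 'grip_force': 0.0, 'opening': 1.000930502623782} 0.0187
```

View pics/top0.png

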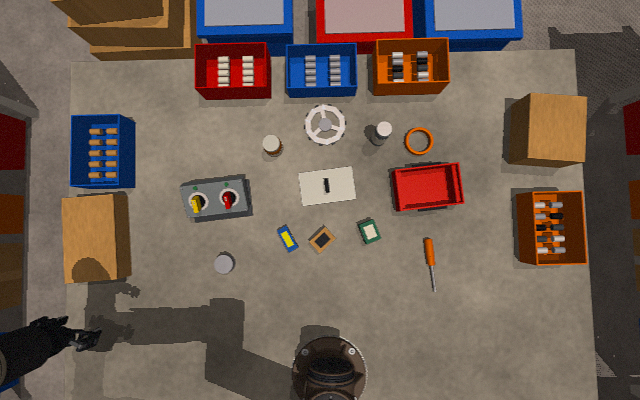

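View pics/scene0.png

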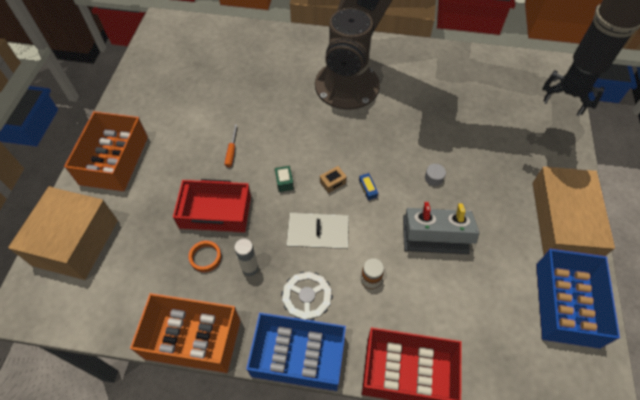

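The top view shows blue, brown and green cartons at (288,239), (321,239) and (369,231). The plate is at (327,186), the crate at (427,187), and the panel with yellow and red switches at (197,203) and (229,199). Next I'll enlarge both views.

```bash
python3 - <<'E'
import cv2,numpy as np
a=cv2.imread('pics/top0.png')[150:260,270:470]; cv2.imwrite('pics/topc.png',cv2.resize(a,None,fx=4,fy=4,interpolation=cv2.INTER_CUBIC))
b=cv2.imread('pics/scene0.png')[155:260,170:360]; cv2.imwrite('pics/scenec.png',cv2.resize(b,None,fx=4,fy=4,interpolation=cv2.INTER_CUBIC))
E
python3 - <<'E'
from h import *
d=load('top0')
for n,u,v,z in [('green',369,231,.045),('brown',321,239,.04),('blue',288,239,.03),('tabtop',326,184,.037),('crate',427,185,.07),('yel',196,203,.12),('red',229,199,.12),('spray',383,129,.145),('jar',272,142,.085),('tin',224,262,.04)]:
    p=onz(d,u,v,z); print(n,p.round(3),np.hypot(p[0],p[1]).round(3), np.round(proj(load('scene0'),p)))
E
```

```text
green [ 0.451 -0.139  0.045] 0.472 [284. 174.]
brown [0.429 0.012 0.04 ] 0.429 [333. 176.]
blue [0.431 0.117 0.03 ] 0.446 [367. 182.]
tabtop [ 0.603 -0.008  0.037] 0.603 [318. 224.]
crate [ 0.589 -0.32   0.07 ] 0.671 [213. 200.]
yel [0.547 0.38  0.12 ] 0.666 [460. 212.]
red [0.557 0.282 0.12 ] 0.624 [424. 210.]
spray [ 0.75  -0.177  0.145] 0.771 [244. 245.]
jar [0.732 0.156 0.085] 0.749 [371. 266.]
tin [0.363 0.319 0.04 ] 0.484 [434. 171.]
```

View pics/topc.png

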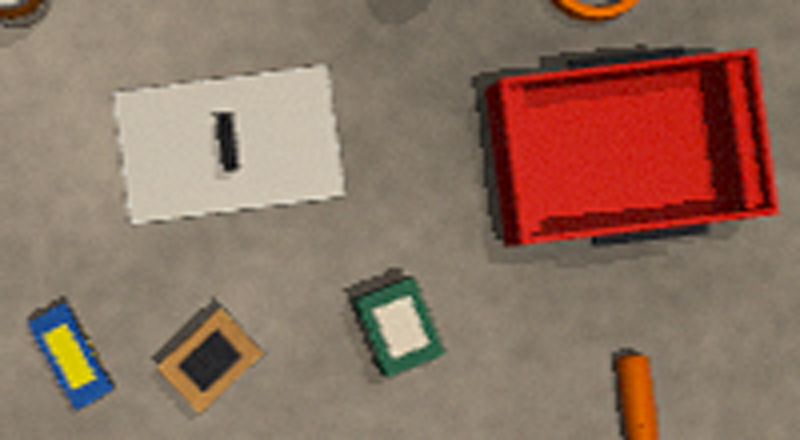

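View pics/scenec.png

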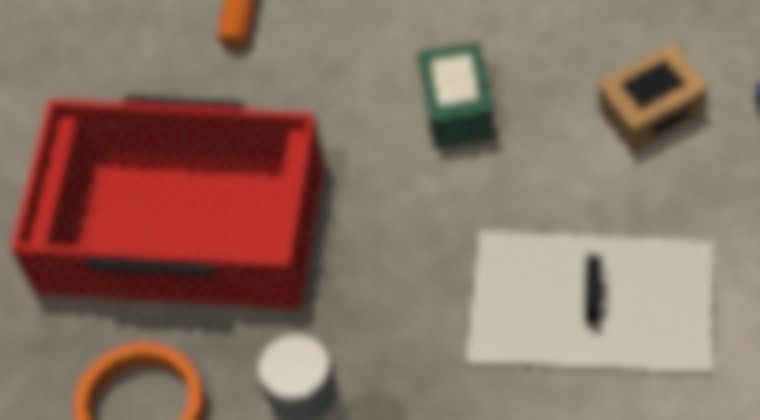

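Both crops show the plate, crate and green carton. I read the corners off them: crate rim (502,85), (757,50), (778,214), (523,244) and green top (355,295)…(388,377) in the top crop. Now I'll triangulate.

```bash
python3 - <<'E'
from h import *
t,s=load('top0'),load('scene0')
T=lambda p:(t,270+(p[0]+.5)/4-.5,150+(p[1]+.5)/4-.5); S=lambda p:(s,170+(p[0]+.5)/4-.5,155+(p[1]+.5)/4-.5)
C={'crate':([(502,85),(757,50),(778,214),(523,244)],[(303,266),(16,247),(50,102),(317,113)],.07),
'plate':([(115,93),(327,66),(345,193),(132,223)],[(713,371),(467,361),(480,231),(714,240)],.005),
'green':([(355,295),(412,276),(444,350),(388,377)],[(492,108),(432,118),(419,48),(479,43)],.045)}
for n,(a,b,z) in C.items():
    X=[tri(T(p),S(q)) for p,q in zip(a,b)]; P=np.array([x for x,_ in X])
    Q=np.array([onz(*T(p),z) for p in a])
    l=lambda P:[round(float(np.linalg.norm(P[i]-P[(i+1)%4])),3) for i in range(4)]
    ax=lambda P:round(float(np.degrees(np.arctan2(*(P[0]+P[3]-P[1]-P[2])[[1,0]]))),1)
    print(n,'z',P[:,2].round(3),'res',max(r for _,r in X).round(4),'c',P.mean(0).round(4),l(P),ax(P),'| top',Q.mean(0).round(4),l(Q),ax(Q))
n='blue';Q=np.array([onz(*T(p),.03) for p in [(30,320),(65,302),(113,388),(78,410)]]);print(n,Q.mean(0).round(4),l(Q),ax(Q))
E
```

```text
crate z [0.058 0.068 0.062 0.066] res 0.0061 c [ 0.5843 -0.3263  0.0635] [0.201, 0.128, 0.201, 0.126] 95.8 | top [ 0.5842 -0.3278  0.07  ] [0.2, 0.128, 0.198, 0.124] 96.0
plate z [ 0.    -0.002  0.004  0.003] res 0.0024 c [ 0.6013 -0.0095  0.0014] [0.178, 0.107, 0.176, 0.108] 96.4 | top [ 0.6011 -0.011   0.005 ] [0.176, 0.105, 0.176, 0.108] 96.4
green z [0.048 0.045 0.05  0.037] res 0.0013 c [ 0.4514 -0.1401  0.0451] [0.047, 0.063, 0.049, 0.07] 111.6 | top [ 0.4516 -0.141   0.045 ] [0.047, 0.063, 0.049, 0.069] 110.8
blue [0.4328 0.119  0.03  ] [0.031, 0.078, 0.033, 0.081] 118.4
```

Heights and sizes agree with the text: rim 0.064 m, plate 0.001 m, green top 0.045 m. Next I'll get wrist looks at the panel and the crate, two places each.

```bash
cat >> h.py <<'E'
from scipy.spatial.transform import Rotation as Ro
def quat(R): q=R.as_quat(); return np.array([q[3],*q[:3]])
def down(deg): # tool down, closing line (tool y) along world angle deg
    y=np.array([np.cos(np.radians(deg)),np.sin(np.radians(deg)),0]); z=np.array([0,0,-1.]); return quat(Ro.from_matrix(np.c_[np.cross(y,z),y,z]))
def best(p,deg): # half turn that keeps joint 6 near
    c=[]
    for k in (0,180):
        q=ctrl.ik(p,down(deg+k))
        if q is not None: c.append((np.abs(np.asarray(q)-ctrl.get_state()['q']).max()+.3*abs(q[5]),k))
    return down(deg+min(c)[1])
E
python3 - <<'E'
from h import *
s0=ctrl.get_state()['time_s']
def go(p,deg,tag):
    o=best(p,deg); ctrl.move_to(p,o); snap('wrist',tag); print(tag,ctrl.get_state()['time_s'],ctrl.get_state()['q'].round(2))
go([.50,.40,.26],96,'p1'); go([.50,.30,.26],96,'p2')
go([.56,-.26,.26],96,'c1'); go([.56,-.36,.26],96,'c2')
for a in 'pc':
    m=[cv2.imread(f'pics/{a}{i}.png') for i in (1,2)]
    cv2.imwrite(f'pics/m{a}.png',np.hstack([x[:,120:520] for x in m]))
E
```

```text
p1 1.5417 [ 0.98  0.29 -0.03 -0.   -1.26  0.7 ]
p2 2.075 [ 0.88  0.19 -0.15 -0.   -1.23  0.8 ]
c1 4.15 [-0.12  0.25 -0.08 -0.   -1.24  1.79]
c2 4.6833 [-0.28  0.33  0.03 -0.   -1.28  1.95]
```

View pics/mp.png

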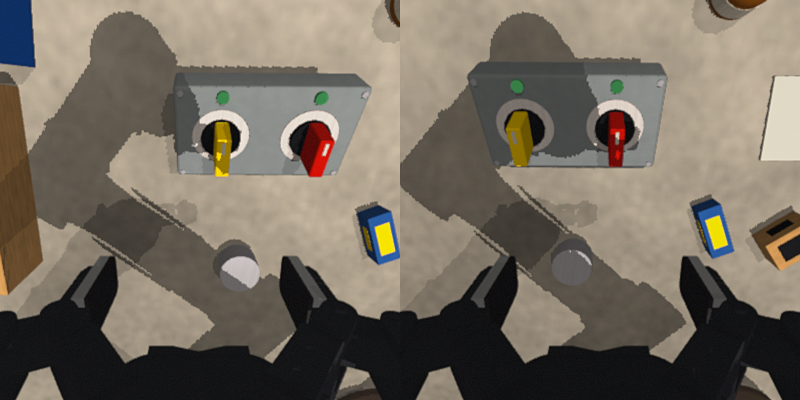

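View pics/mc.png

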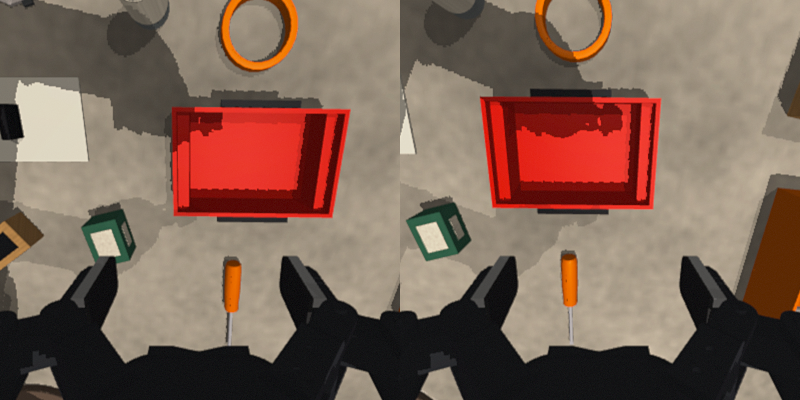

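The panel shows the yellow bar at (222,150) and (517,140), and green lamps at (222,98), (320,98), (517,87) and (617,87). Crate rim corners are c1 (173,108), (350,110), (332,217), (174,216) and c2 (481,97), (661,99), (653,208), (494,207).

```bash
python3 - <<'E'
from h import *
c1,c2,p1,p2=[load(x) for x in('c1','c2','p1','p2')]
A=[(173,108),(350,110),(332,217),(174,216)];B=[(481,97),(661,99),(653,208),(494,207)]
P=np.array([tri((c1,a[0]+120,a[1]),(c2,b[0]-280,b[1]))[0] for a,b in zip(A,B)])
for n,Q in(('tri',P),('c1',np.array([onz(c1,a[0]+120,a[1],.07) for a in A])),('c2',np.array([onz(c2,a[0]-280,a[1],.07) for a in B]))):
    print(n,Q.mean(0).round(4),Q[:,2].round(3),[round(float(np.linalg.norm(Q[i]-Q[i-1])),3) for i in range(4)],np.degrees(np.arctan2(*(Q[0]+Q[3]-Q[1]-Q[2])[[1,0]])).round(1))
for n,a,b in [('lampY',(222,98),(517,87)),('lampR',(320,98),(617,87)),('boltTL',(181,93),(478,81)),('boltTR',(362,90),(657,78)),('boltBR',(335,172),(643,163))]:
    x,r=tri((p1,a[0]+120,a[1]),(p2,b[0]-280,b[1])); print(n,x.round(4),r.round(4))
m=[cv2.resize(cv2.imread(f'pics/p{i}.png')[55:190,x:x+200],None,fx=4,fy=4,interpolation=cv2.INTER_CUBIC)[:540] for i,x in ((1,285),(2,182))]
cv2.imwrite('pics/pz.png',np.vstack([cv2.resize(x,(800,540))[::1,:] for x in m])[:, :]); 
m=[cv2.resize(x,(444,300)) for x in m]; cv2.imwrite('pics/pz.png',np.hstack([cv2.resize(cv2.imread(f'pics/p{i}.png')[90:180,x:x+80],None,fx=5,fy=5,interpolation=cv2.INTER_CUBIC) for i,x in((1,300),(2,195))]))
E
```

```text
tri [ 0.5859 -0.3274  0.0679] [0.07  0.068 0.069 0.065] [0.13, 0.199, 0.128, 0.2] 95.7
c1 [ 0.5862 -0.327   0.07  ] [0.07 0.07 0.07 0.07] [0.129, 0.198, 0.128, 0.199] 95.5
c2 [ 0.5869 -0.3277  0.07  ] [0.07 0.07 0.07 0.07] [0.128, 0.198, 0.127, 0.197] 95.4
lampY [0.5936 0.3871 0.1128] 0.0002
lampR [0.6037 0.2923 0.1097] 0.0001
boltTL [0.595  0.4271 0.1047] 0.0004
boltTR [0.6148 0.2561 0.1143] 0.0002
boltBR [0.5323 0.2545 0.1005] 0.0002
```

View pics/pz.png

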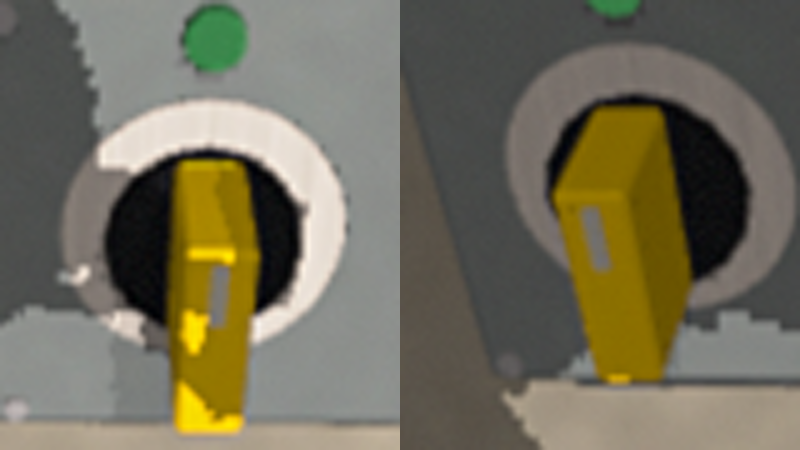

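The zoomed pair shows the bar's top face: left (187,252), (258,250), (243,430), (175,430); right (155,195), (230,192), (262,380), (200,378).

```bash
python3 - <<'E'
from h import *
p1,p2=load('p1'),load('p2')
f=lambda p:(p1,300+(p[0]+.5)/5-.5,90+(p[1]+.5)/5-.5); g=lambda p:(p2,195+(p[0]+.5)/5-.5,90+(p[1]+.5)/5-.5)
X=[tri(f(a),g(b)) for a,b in zip([(187,252),(258,250),(243,430),(175,430)],[(155,195),(230,192),(262,380),(200,378)])]
P=np.array([x for x,_ in X]); print(P.round(4),[round(float(r),4) for _,r in X])
c=P.mean(0); up=P[0]+P[1]-P[2]-P[3]; up/=np.linalg.norm(up)
print('top c',c.round(4),'len',np.linalg.norm(P[0]-P[3]).round(3),np.linalg.norm(P[1]-P[2]).round(3),'slope',np.degrees(np.arcsin(up[2])).round(1),'yaw',np.degrees(np.arctan2(up[1],up[0])).round(1))
for yaw in (5.8,):
    y=np.radians(yaw); n=np.array([-np.sin(np.radians(25))*np.cos(y),-np.sin(np.radians(25))*np.sin(y),np.cos(np.radians(25))])
    print('face pt',(c-.044*n).round(4),'grip',(c-.012*n).round(4))
E
```

```text
[[0.5564 0.389  0.1409]
 [0.5581 0.3761 0.1392]
 [0.5218 0.3725 0.1261]
 [0.5199 0.3857 0.1226]] [0.0001, 0.0, 0.0001, 0.0001]
top c [0.539  0.3808 0.1322] len 0.041 0.039 slope 23.2 yaw 5.4
face pt [0.5575 0.3827 0.0923] grip [0.5441 0.3813 0.1213]
```

The bar's measured size (about 40 mm) and slope (23°) fit the text, so now I'll pick and place the green carton.

```bash
cat >> h.py <<'E'
def st(n=''):
    s=ctrl.get_state(); print(n,round(s['time_s'],2),s['eef_pos'].round(4),'open',round(s['opening'],3),'grip',round(s['grip_force'],1),'F',s['force'].round(1))
def pick(p,deg,h,force):
    o=best([p[0],p[1],h],deg); ctrl.move_to([p[0],p[1],h],o)
    ctrl.servo_line(p,feed=.2); ctrl.gripper_close(force); st('grasp'); 
    ctrl.servo_line([p[0],p[1],h],feed=.25); st('lift'); return o
def place(p,deg,h):
    ctrl.move_to([p[0],p[1],h],best([p[0],p[1],h],deg)); ctrl.servo_line([p[0],p[1],p[2]+.02],feed=.2); ctrl.servo_line(p,feed=.06); st('down')
    ctrl.ungrasp(); ctrl.servo_line([p[0],p[1],h],feed=.25); st('away')
E
python3 - <<'E'
from h import *
pick([.4515,-.1405,.012],111,.15,40)
place([.586,-.327,.0175],95.6,.16)
pick([.601,-.0105,.12],96.4,.2,40) if 0 else None
ctrl.move_to([.54,-.18,.27],best([.54,-.18,.27],96)); d=snap('wrist','w3')
E
```

```text
grasp 6.99 [ 0.4523 -0.1404  0.0131] open 0.575 grip 41.2 F [-0.8 -0.   5.6]
lift 7.69 [ 0.4505 -0.1403  0.149 ] open 0.579 grip 41.8 F [ 0.7  0.4 -3.8]
down 9.86 [ 0.5863 -0.327   0.0179] open 0.58 grip 42.8 F [-0.2  1.9  3.3]
away 11.03 [ 0.5858 -0.3268  0.1604] open 1.005 grip 0.0 F [ 0.  -0.5 -1.4]
```

View pics/w3.png

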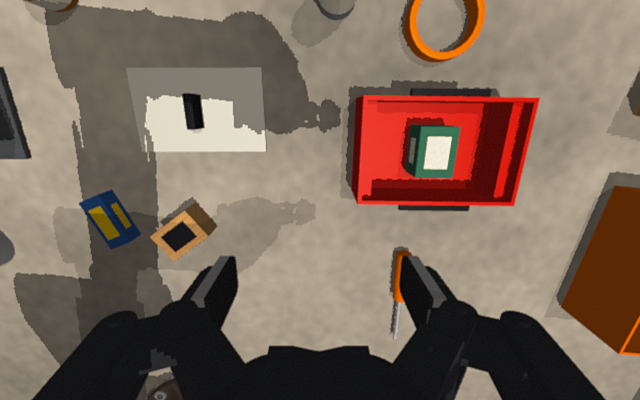

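The green carton lies flat in the crate at (435,150), with the plate corners at (126,68), (266,68), (267,152) and (145,152). Next is the plate.

```bash
python3 - <<'E'
from h import *
d=load('w3'); Q=np.array([onz(d,u,v,.005) for u,v in[(126,68),(266,68),(267,152),(145,152)]])
c=Q.mean(0); a=np.degrees(np.arctan2(*(Q[0]+Q[3]-Q[1]-Q[2])[[1,0]])); print(c,a,[np.linalg.norm(Q[i]-Q[i-1]).round(3) for i in range(4)])
assert np.linalg.norm(c[:2]-[.601,-.0105])<.006
p=(c[:2]+[.6012,-.0105])/2; print(p)
pick([*p,.011],96.2,.19,60)
place([.586,-.327,.0665],95.6,.19)
ctrl.move_to([.54,-.30,.27],best([.54,-.30,.27],96)); d=snap('wrist','w4')
E
```

```text
[ 0.60161152 -0.01299397  0.005     ] 96.00131429342932 [np.float64(0.109), np.float64(0.183), np.float64(0.109), np.float64(0.174)]
[ 0.60140576 -0.01174699]
grasp 14.37 [ 0.6017 -0.0116  0.0114] open 0.124 grip 59.3 F [-1.2  0.5  4.6]
lift 15.23 [ 0.6002 -0.0118  0.1882] open 0.127 grip 58.4 F [-0.3  0.  -2.3]
down 17.58 [ 0.5862 -0.327   0.0665] open 0.128 grip 58.6 F [ 0.3  0.2 -1.2]
away 18.93 [ 0.586  -0.3269  0.1906] open 1.0 grip 0.0 F [ 0.6  0.4 -0.2]
```

View pics/w4.png

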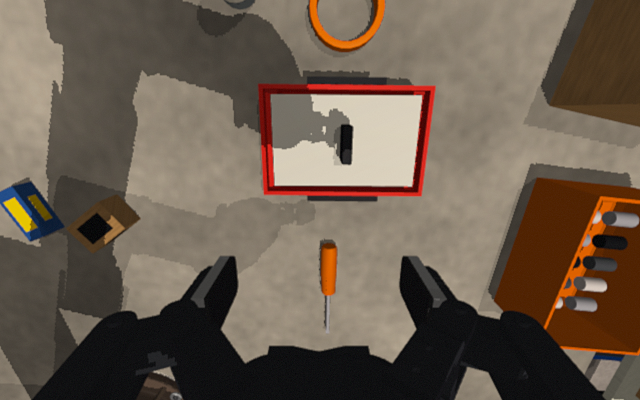

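The plate is flat within the crate, corners near (270,93), (423,96), (416,187), (271,189). The tab is at (347,144). I'll check the fit and the blue carton's height, then fetch the blue one.

```bash
python3 - <<'E'
from h import *
d=load('w4'); Q=np.array([onz(d,u,v,.06) for u,v in[(270,93),(423,96),(416,187),(271,189)]])
a=np.radians(95.6); ey=np.array([np.cos(a),np.sin(a)]); ex=np.array([np.sin(a),-np.cos(a)]); C=np.array([.586,-.327])
print('plate in crate xy',[( round(float((q[:2]-C)@ex),4),round(float((q[:2]-C)@ey),4)) for q in Q])
b,r=tri((load('p1'),504,239),(load('p2'),434,232)); print('blue',b.round(4),r)
t=load('top0'); print(onz(t,270+71/4,150+356/4,.03))
assert abs(b[2]-.03)<.008
p=np.array([.4328,.119])*.5+b[:2]*.5; print(p)
pick([*p,.010],118.4,.19,40)
E
```

```text
plate in crate xy [(0.0566, 0.0883), (0.0545, -0.0904), (-0.0553, -0.0947), (-0.0592, 0.0923)]
blue [0.4361 0.1296 0.0385] 0.00018763237371604652
[0.43068537 0.11815907 0.03      ]Traceback (most recent call last):
  File "<stdin>", line 7, in <module>
AssertionError
```

The blue point disagrees by 1 cm with the top view, so my label reading was off. I'll segment the yellow label and blue carton by colour instead.

```bash
python3 - <<'E'
from h import *
g={}
ctrl.move_to([.40,.12,.22],best([.40,.12,.22],96)); snap('wrist','b1'); ctrl.move_to([.40,.06,.22],best([.40,.06,.22],96)); snap('wrist','b2')
for tag in('top0','p1','p2','b1','b2'):
    d=load(tag); im=d['img']; hsv=cv2.cvtColor(im,cv2.COLOR_RGB2HSV); u0,v0=proj(d,np.array([.432,.119,.03]))
    for nm,lo,hi in(('yel',(22,150,60),(35,255,255)),('blue',(100,120,30),(125,255,255))):
        m=cv2.inRange(hsv,lo,hi); n,l,s,c=cv2.connectedComponentsWithStats(m)
        for i in range(1,n):
            if s[i,4]>25 and np.hypot(*(c[i]-[u0,v0]))<70:
                r=cv2.minAreaRect(np.argwhere(l==i)[:,::-1].astype(np.float32))
                X=onz(d,*r[0],.03); print(tag,nm,s[i,4],np.round(c[i],1),np.round(r[0],1),np.round(r[1],1),round(r[2]),X.round(4)); g[tag,nm]=g.get((tag,nm),r[0])
E
```

```text
top0 yel 94 [286.8 238.7] [286.8 238.7] [15.2  6.1] 61 [0.4316 0.1213 0.03  ]
top0 blue 136 [287.4 238.7] [286.9 238.6] [25.1 10.6] 61 [0.432  0.1207 0.03  ]
p1 yel 424 [504.6 238.6] [504.7 238.8] [30.3 14.5] 77 [0.433  0.1221 0.03  ]
p1 yel 82 [486.9 238.4] [487.  238.5] [24.3  3.6] 76 [0.4308 0.1478 0.03  ]
p1 blue 1016 [497.9 231.3] [499.  234.4] [56.7 32.6] 77 [0.4389 0.1325 0.03  ]
p2 yel 427 [436.2 231.9] [436.3 232.1] [30.3 14.3] 73 [0.4333 0.1222 0.03  ]
p2 yel 40 [421.  231.7] [421.  231.5] [24.3  1.6] 72 [0.4318 0.1442 0.03  ]
p2 blue 866 [431.8 225.1] [433.2 228.1] [56.  27.5] 72 [0.4388 0.128  0.03  ]
b1 yel 702 [318.6 153.4] [318.5 153.6] [41.6 17.3] 68 [0.4334 0.1224 0.03  ]
b1 blue 1040 [317.9 151.4] [318.6 152.6] [67.4 28.8] 67 [0.4346 0.1224 0.03  ]
b2 yel 726 [266.3 147.9] [266.2 148.3] [43.4 17.2] 66 [0.4331 0.1223 0.03  ]
b2 yel 52 [281.7 141.9] [281.5 141.5] [33.6  1.6] 67 [0.4427 0.1051 0.03  ]
b2 blue 1171 [267.5 145.5] [267.6 146.9] [69.6 31.6] 66 [0.4349 0.1208 0.03  ]
```

All views agree on (0.433, 0.122) when z is taken as 0.03, so the height is confirmed. Pick and place the blue carton beside the tab.

```bash
python3 - <<'E'
from h import *
pick([.4333,.1223,.010],118.2,.19,40)
a=np.radians(95.6); q=np.array([.586,-.327])+.0495*np.array([np.cos(a),np.sin(a)])
place([*q,.0712],5.6,.19)
ctrl.move_to([.54,-.30,.27],best([.54,-.30,.27],96)); d=snap('wrist','w5'); st('end')
for tag in('w5',):
    hsv=cv2.cvtColor(d['img'],cv2.COLOR_RGB2HSV)
    for lo,hi,z in(((22,150,60),(35,255,255),.09),((100,120,30),(125,255,255),.09)):
        n,l,s,c=cv2.connectedComponentsWithStats(cv2.inRange(hsv,lo,hi))
        for i in range(1,n):
            if s[i,4]>40:
                r=cv2.minAreaRect(np.argwhere(l==i)[:,::-1].astype(np.float32)); X=onz(d,*r[0],z)[:2]-[.586,-.327]
                print(s[i,4],np.round(r[0],1),np.round(r[1],1),round(r[2],1),'crate x,y',(X@[np.sin(a),-np.cos(a)]).round(4),(X@[np.cos(a),np.sin(a)]).round(4))
E
python3 -c "
import cv2
a=cv2.imread('pics/w5.png')[60:220,220:470];cv2.imwrite('pics/w5c.png',cv2.resize(a,None,fx=3,fy=3))"
```

```text
grasp 23.52 [0.4336 0.1225 0.0106] open 0.389 grip 39.9 F [-2.3 -1.2  7.1]
lift 24.38 [0.4324 0.1218 0.1886] open 0.389 grip 39.9 F [-0.4  0.2 -2.6]
down 27.08 [ 0.581  -0.2777  0.0709] open 0.385 grip 39.9 F [ 0.3  0.6 -1.9]
away 28.27 [ 0.5811 -0.2776  0.1907] open 0.995 grip 0.0 F [-0.5 -0.6 -0.6]
end 29.68 [ 0.5399 -0.2999  0.2692] open 1.001 grip 0.0 F [-0.4 -0.6 -0.5]
94 [333.5 200. ] [ 2. 31.] 90.0 crate x,y -0.0212 0.0495
604 [334. 217.] [14. 40.] 90.0 crate x,y 0.0004 0.0507
1101 [334.5 213.5] [31. 65.] 90.0 crate x,y -0.0041 0.0511
976 [477.5 386. ] [47. 26.] -0.0 crate x,y 0.2725 0.275
```

View pics/w5c.png

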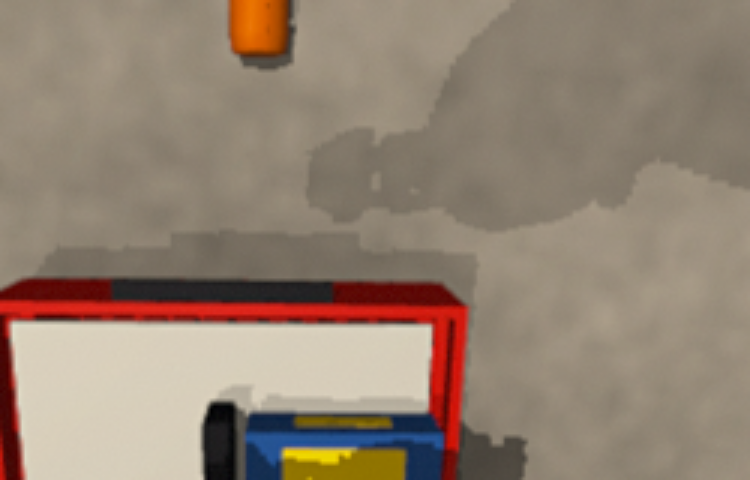

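The blue carton lies flat on the divider beside the tab, spanning crate y from about 11 to 91 mm. Next is the switch.

```bash
cat >> h.py <<'E'
t=np.radians(25); yw=np.radians(5.7)
n=np.array([-np.sin(t)*np.cos(yw),-np.sin(t)*np.sin(yw),np.cos(t)]); py=np.array([-np.sin(yw),np.cos(yw),0])
TOP=np.array([.539,.3808,.1335]); G=TOP-n*(.012+ctrl.grip_depth)
def sw(th,s): y=s*py; z=-n; return quat(Ro.from_rotvec(-th*n)*Ro.from_matrix(np.c_[np.cross(y,z),y,z]))
E
python3 - <<'E'
from h import *
ok=[]
for s in(1,-1):
    Q=[ctrl.ik(G+n*h,sw(th,s)) for h,th in((.1,0),(0,0),(0,.6),(0,1.25),(.1,1.25))]
    print(s,[None if q is None else np.round(q,2).tolist() for q in Q])
    if all(q is not None for q in Q): ok.append((max(abs(q[5]) for q in Q),s))
s=min(ok)[1]; np.save('s.npy',s)
ctrl.move_to([.47,.0,.30],best([.47,.0,.30],96))
ctrl.move_to(G+n*.1,sw(0,s)); ctrl.servo_line(G,feed=.12); st('at'); d=snap('wrist','y0')
ctrl.gripper_close(50); st('grip'); print(ctrl.get_state()['torque'].round(2))
E
```

```text
1 [None, [0.91, 0.28, -0.81, 1.09, -0.35, 2.89], [0.91, 0.28, -0.81, 1.09, -0.35, 2.29], [0.91, 0.28, -0.81, 1.09, -0.35, 1.64], [1.1, 0.14, -0.69, 0.67, -0.61, 1.93]]
-1 [[1.1, 0.14, -0.69, 0.67, -0.61, 0.04], [0.91, 0.28, -0.81, 1.09, -0.35, -0.26], [0.91, 0.28, -0.81, 1.09, -0.35, -0.86], [0.91, 0.28, -0.81, 1.09, -0.35, -1.51], [1.1, 0.14, -0.69, 0.67, -0.61, -1.21]]
at 33.52 [0.5522 0.3819 0.1059] open 1.002 grip 0.0 F [-0.6  0.4  0.2]
grip 34.23 [0.5517 0.3828 0.106 ] open 0.155 grip 52.2 F [-4.4  1.6  2.5]
[0.35 2.24 0.28]
```

The opening of 0.155 matches the 14 mm bar. Only joint 6 needs to turn.

```bash
python3 - <<'E'
from h import *
s=int(np.load('s.npy'))
def tq(m): S=ctrl.get_state(); print(m,'axis torque',round(float(S['torque']@n),3),'q6',S['q'][5].round(3),'tau6',round(S['tau'][5],3)); st()
tq('0')
for th in(.4,.8,1.1,1.17,1.2,1.23):
    ctrl.move_to(G,sw(th,s)); tq(th)
E
```

```text
0 axis torque 0.011 q6 -0.256 tau6 -0.001
 34.23 [0.5517 0.3828 0.106 ] open 0.155 grip 52.2 F [-4.4  1.6  2.5]
0.4 axis torque 0.049 q6 -0.657 tau6 -0.282
 34.69 [0.5517 0.3824 0.1059] open 0.156 grip 52.6 F [-4.8  0.6  3.7]
0.8 axis torque 0.046 q6 -1.056 tau6 -0.312
 35.16 [0.5515 0.3821 0.1058] open 0.155 grip 52.8 F [-6.9  0.2  5.7]
1.1 axis torque 0.071 q6 -1.357 tau6 -0.408
 35.55 [0.5513 0.382  0.1057] open 0.155 grip 53.0 F [-9.2 -0.7  5.2]
1.17 axis torque 0.159 q6 -1.427 tau6 -0.384
 35.8 [0.5513 0.382  0.1057] open 0.159 grip 53.1 F [-8.9 -1.7  6.2]
1.2 axis torque 0.08 q6 -1.456 tau6 -0.232
 36.05 [0.5513 0.382  0.1057] open 0.155 grip 53.1 F [-8.5 -1.1  5.4]
1.23 axis torque 0.683 q6 -1.485 tau6 -0.812
 36.3 [0.5513 0.382  0.1057] open 0.161 grip 53.6 F [-7.9 -1.3  6.3]
```

The torque jumps to 0.68 N m, so the stop is reached. Hold, release, retreat and check.

```bash
python3 - <<'E'
from h import *
ctrl.dwell(1.3); S=ctrl.get_state(); print('hold',round(float(S['torque']@n),3),S['opening'],S['time_s'])
ctrl.ungrasp(); ctrl.dwell(.3); ctrl.servo_line(G+n*.1,feed=.15); st('away')
ctrl.move_to([.50,.30,.26],best([.50,.30,.26],96)); ctrl.dwell(.3); b=snap('wrist','p9'); a=load('p2'); st()
print('cam same?',np.abs(a['cam_to_world']-b['cam_to_world']).max().round(4))
def blob(d,rng):
    hsv=cv2.cvtColor(d['img'],cv2.COLOR_RGB2HSV)[90:190]; m=sum(cv2.inRange(hsv,l,h) for l,h in rng); k,l,s,c=cv2.connectedComponentsWithStats(m)
    i=1+np.argmax(s[1:,4]); return s[i].tolist(),c[i].round(1)
for nm,r in(('yel',[((20,150,60),(35,255,255))]),('red',[((0,150,60),(8,255,255)),((172,150,60),(180,255,255))])): print(nm,blob(a,r),blob(b,r))
# kit still in place, from the top camera
d=snap('top','top9'); hsv=cv2.cvtColor(d['img'],cv2.COLOR_RGB2HSV)[150:260,385:470]; m=cv2.inRange(hsv,(22,150,60),(35,255,255))
v,u=np.argwhere(m>0).mean(0); print('blue label',onz(d,u+385,v+150,.09).round(4),'expect',.581,-.278)
E
```

```text
hold 0.709 0.1563928925675931 37.6
away 39.41 [0.5098 0.3775 0.1955] open 0.995 grip 0.0 F [-0.7  0.2 -0.4]
 40.83 [0.4998 0.3001 0.2599] open 1.001 grip 0.0 F [-0.6 -0.3 -0.2]
cam same? 1.989Traceback (most recent call last):
  File "<stdin>", line 9, in <module>
  File "<stdin>", line 8, in blob
    return _wrapfunc(a, 'argmax', axis=axis, out=out, **kwds)
    return bound(*args, **kwds)
ValueError: attempt to get argmax of an empty sequence
```

The hand is half-turned, so go to the same joint pose as p2 and compare.

```bash
python3 - <<'E'
from h import *
a=load('p2')
ctrl.move_j([.88,.19,-.15,0,-1.23,.80]); b=snap('wrist','p10'); print(np.abs(a['cam_to_world']-b['cam_to_world']).max().round(4)); st()
def blob(d,rng,x):
    hsv=cv2.cvtColor(d['img'],cv2.COLOR_RGB2HSV)[95:190,x:x+90]; m=sum(cv2.inRange(hsv,l,h) for l,h in rng); k,l,s,c=cv2.connectedComponentsWithStats(m)
    i=1+np.argmax(s[1:,4]); return s[i].tolist(),c[i].round(1)
for nm,r,x in(('yel',[((20,150,60),(35,255,255))],190),('red',[((0,150,60),(8,255,255)),((172,150,60),(180,255,255))],290)): print(nm,blob(a,r,x),blob(b,r,x))
d=snap('top','top9'); hsv=cv2.cvtColor(d['img'],cv2.COLOR_RGB2HSV)[150:260,385:470]; m=cv2.inRange(hsv,(22,150,60),(35,255,255))
v,u=np.argwhere(m>0).mean(0); print('blue label',onz(d,u+385,v+150,.09).round(4),'expect',.581,-.278)
E
```

```text
0.0041
 43.52 [0.4989 0.3025 0.2617] open 1.0 grip 0.0 F [-0.3 -0.3 -0.2]
yel ([35, 16, 28, 56, 1084], array([49.8, 42.6])) ([39, 15, 27, 55, 1058], array([52.9, 41.6]))
red ([38, 17, 18, 55, 770], array([45.8, 43.3])) ([41, 16, 18, 55, 777], array([48.6, 42.5]))
blue label [ 0.5812 -0.2771  0.09  ] expect 0.581 -0.278
```

Both switches are back at rest and the kit is in place, so I'm handing in.

```bash
python3 -c "
from rig import ctrl
print(ctrl.finish_job())"
```

```text
the job is handed in; nothing more can be done
None
```

I packed the kit in order (green carton, divider, blue carton), turned the yellow switch to its stop, held it about 1.3 s and let it spring back, then handed the job in at about 44 s; no verdict was returned.

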